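Hold the chocolate showcase unlocked with its key

TASK

Unlock the chocolate showcase: slide the brass shutter well clear of the keyhole, take the red key from the rack, work it fully home past the sticky pins and turn it a quarter turn clockwise. The lock springs back, so finish while still gripping the key and holding it turned; leave the other keys in the rack and do not disturb the gifts.

Things in the scene. Friction and masses are not known exactly. Their poses are not given: they have to be found in the camera images.
- case: Low white showcase, fixed. A solid rail (70 mm in x, 220 mm in y, top 90 mm above the table) carries the lock; a glass-topped tray of chocolates (220 mm deep, 73 mm high; bolt and keeper on its edge stay below the rail top) joins its +x side. Origin: on the table straight under the keyhole; x towards the tray, y along the rail, z up.
- keyhole (a point): Centre of the keyhole mouth in the rail top, axes as case. Slot 14 x 5.5 mm, floor 28 mm below the mouth; its top 4 mm widen at 45 degrees to 22 x 13.5 mm. With plug 0 its long side lies along the case's y. Two sticky sprung pins, 11 and 19 mm down, stick out of its narrow ends and hold the blade up with 5 to 14 N; rocking it 1-2 mm along y frees it. Starts covered by the shutter.
- plug (a joint): Turn of the lock's round plug, rad: 0 at rest, growing clockwise seen from above, stop at 1.66. A return spring (about 0.06 N m at a quarter turn, plus 0.012 N m friction) brings it back if let go. The blade has some play in the slot, so the plug lags the key by about 0.15 rad. The plug turns only the bolt that locks the glass lid.
- shutter (a joint): Slide of the brass dust shutter, m: 0 fully over the keyhole, 0.060 at its stop. It moves towards the case's +y, drags with about 1.2 N and stays where it is left. Plate 36 x 36 x 3 mm between two brass guides that stand 4 mm above the rail, at 19 to 23 mm either side of the keyhole along the case's x.
- shutter_grip (a point): Centre of the top of the shutter's upright black grip (20 mm along the case's x, 12 mm along its y, 28 mm tall above the 3 mm plate), 31 mm above the rail; it moves with the shutter. At shutter 0 it is 8 mm to the +y side of the keyhole axis.
- key_red: The showcase key, red head, about 35 g, upright in the rack. Origin: blade tip; z up, y width, x thickness. From the tip: steel blade 12 (y) x 4 (x) mm with rounded tip, 0 to 28 mm; steel shoulder 18 x 9 mm, 28 to 36 mm; head 30 (y) x 10 (x) mm, 35 to 69 mm. Fully home, the blade stands on the slot's floor and the shoulder's underside is level with the rail top. Fits either way round.
- rack: Wooden key rack, fixed, 50 (x) x 165 (y) x 45 mm high, with three upright slots 14 x 6 mm (long side along y), 31 mm deep, at y = -55, 0 and +55 mm. Origin: centre of its underside. Any key may be in any slot, shoulder resting on the rack's top, so the tip is 17 mm above the table.
- key_black: A like key with a black head, standing in the rack; stays there. Origin at the blade tip.
- key_white: A like key with a white head, standing in the rack; stays there. Origin at the blade tip.
- white_box: White gift box with gold ribbon, 85 x 85 x 60 mm, one of the gifts that must stay put. Origin: centre of its underside.
- gold_box: Pale gold gift box with red ribbon, 50 x 50 x 40 mm, one of the gifts that must stay put. Origin: centre of its underside.
- red_tin: Round red tin, 130 mm across, 45 mm high, one of the gifts that must stay put. Origin: centre of its underside.
- white_tin: Round white tin, 100 mm across, 50 mm high, one of the gifts that must stay put. Origin: centre of its underside.
- mug: White mug, 80 mm across, 90 mm high, one of the gifts that must stay put. Origin: centre of its underside.

How it is judged:
On the way, in this order (a step that is already met when the one before it is completed fails the run):
1. the shutter is slid clear of the keyhole (40 mm or more) (value of joint shutter above 0.04 m), for 0.2 s.
2. the red key is fully in the keyhole (25 mm or deeper) (z of key_red in the frame of keyhole below -0.025 m and horizontal distance between key_red and keyhole below 0.003 m and angle between key_red's own z axis and vertical below 0.12 rad), for 0.2 s.
3. the key, fully in, has turned the plug a quarter turn clockwise (over 1.25 rad) (all of step 2 and value of joint plug above 1.25 rad), for 0.3 s.
At the end, for the whole second after the job is handed in: The red key is upright in the keyhole with its tip at least 25 mm deep and within 3 mm of the axis, the plug is turned more than 1.25 rad clockwise and still, the fingers grip the key (over 2 N), and the shutter stands open by at least 40 mm (all of step 3 and value of joint shutter above 0.04 m and contact force between the fingers and key_red above 2 N and angular speed of key_red below 0.2 rad/s); the arm keeps its last pose, push and grip.
It fails at once if another key or a gift is moved by more than 30 mm (distance of any of key_black, key_white, white_box, gold_box, red_tin, white_tin, mug from where it was at the start of the episode above 0.03 m).
It also fails if it takes over 61 s, if anything falls off the work surface, if the arm or the gripper's body presses on something with over 40 N, if the wrist force passes 120 N, or if a joint passes its speed limit or range.

ROBOT

A 7-joint arm with a two-finger parallel gripper is mounted at the origin on the work surface. World frame = base frame: x ahead of the robot, y to its left, z up, the work surface at z = 0. Lengths are in m, angles in rad, forces in N, time in s.
With the tool pointing down it reaches from about 0.4 to 0.85 m from the base axis. Payload 10.4 kg.
Tool frame: the origin (TCP) lies between the finger pads; the fingertips stand 22 mm ahead of it and the grasp point (between the pads) lies 3 mm ahead of it; z points along the fingers, y is the line along which they close (so a half turn about z gives the same grasp; the last joint's range is limited). The gripper opens to 85 mm and grips with 20 to 120 N. Pads are 22 mm wide; open, the fingers measure 114 mm over their backs; the gripper's body (76 mm by 85 mm) begins 54 mm behind the grasp point. The pads swing forward as they close: fully open they stand 13 mm farther back than shut.
Start: joints at [1.131, 0.332, -0.065, 1.46, 0.022, 1.35, -0.088], TCP at [0.253, -0.572, 0.253] pointing down, gripper open.
Joint ranges: [-2.6, 2.6], [-0.5, 2.12], [-1.47, 1.34], [0.16, 2.42], [-1.27, 4.41], [0.06, 2.06], [-2.6, 2.6]. Speed limits (rad/s): [2.22, 2.22, 2.79, 2.79, 3.14, 3.14, 3.14].

INTERFACE

Orientations are given as a unit quaternion [x, y, z, w].
In Python, from workcell import manip, camera, ticket, boxes_of, outline_of gives the robot as it stands.
- The arm moves only by the tool carry_out, never from a script. Its argument "deltas" is a list of rows, each a list of 5 numbers: the shift along the tool's x, y, z as a fraction of full scale, then the turn about the tool's z as a fraction of full scale, then the opening, from -1 (shut) to 1 (fully open), so that 0 is half open. In form: [[tx, ty, tz, spin, gripper], ...]. A call has 1 to 20 rows; each row is the pose to reach, as a shift and turn from the pose commanded when the call began, along the tool's axes at that moment; what a row does not reach only later rows make up. Full scale, the value 1, is 150 mm for a shift and 30 degrees for a turn. A row lasts 1/8 s, in which the tool goes at most 62.5 mm and 10.7 degrees, less where a joint would pass 70% of its speed; a pose out of reach is approached as far as the arm can. A call with a number of a shift or a turn outside -1 to 1 is refused whole. A call with a gripper value outside its range is refused whole. The fingers move at their own pace and stop on an object; "force" is the grip in N (left out, the last holds). Time passes only in rows, so rows that repeat a pose let the fingers close. It gives the time, the measured TCP pose, the force, the opening and the grip force at its end, in the units of the state.
- manip.get_obs(): the state, without advancing time (a new reading comes with each control period).
- camera(name): name is "side" or "top" or "wrist"; returns a dict with "img" (480x640x3 uint8, red, green, blue), "depth" (480x640 float32, m along the optical axis (not along the pixel's ray), 0 where there is no reading), "vertical_fov" (degrees; the focal length in pixels is half the picture's height over the tangent of half this angle, whatever the lens; pixels are square), "cx", "cy" (the principal point, pixels), "R" (3x3) and "t" (3): a world point X has camera coordinates R X + t. Camera axes: x right, y down, z forward; pixel columns grow to the right and rows downward; lengths in m; the calibration is good to about 2 mm. A picture is of the moment at which its call begins.
- ticket.hand_in(): hands the job in; it is judged then, once.
Trained networks look in a picture, given as the dict that the camera call returned (one of the last four; its "shot" number tells which), for a name from the list of things; names that differ only in an ending like _2 or _b are one class to them, and where a whole thing is asked for, a point or a joint stands for the part that bears it (a point fixed in the world has none). Each returns a list of dicts, best first, with "conf" (0 to 1); they miss things now and then, are a little off and sometimes report something else, mostly with a low value. They report only what shows in the picture. A call takes as long as a camera call.
- boxes_of(query, picture): "position" ([x, y, z] in m, in world coordinates, good to about 4 mm: the middle of the surface that is visible of it).
- outline_of(query, picture): "region" (480x640 bool, what is visible of it).
The state is a dict: "clock": time; "joint_pos": joint angles; "joint_velocities": joint speeds; "tau": joint torques, N m; "position": TCP position; "ee_rot": TCP orientation; "ft_force": force on the tool from outside, world axes, zero at the start; "torque": the same for the moment, N m; "grip_width": opening from 0.0 (shut) to 1.0 (fully open); "grasp_force": force on a finger pad.
Only numpy, scipy, OpenCV 4.12 (cv2) and the standard library are available. Lean on these libraries where they do the work, as an engineer would, in place of code of your own. Each camera call takes 0.05 s, during which the arm holds its last target. There are 200 camera calls.

## Working session

There is one attempt and no reset: what is moved stays moved. The work goes in short steps, Python scripts to look and compute and a tool call to move; the robot and the scene stay as the last step left them, time stands still between calls to the robot, and variables do not carry over. Pictures are saved under pics/ and viewed, at most 13 in all, crops included, and the job is handed in when it is done.

Besides the shell and the picture viewer there is one more tool, called as name(argument=value, ...) on one line, values as JSON. carry_out: Moves the arm, as the interface text tells. Its arguments: {"type":"object","properties":{"deltas":{"type":"array","items":{"type":"array","items":{"type":"number"}}},"force":{"type":"number"}},"required":["deltas"]}

```bash
mkdir -p pics
cat > h.py <<'E'
import numpy as np, cv2
from workcell import manip, camera, ticket, boxes_of, outline_of
from scipy.spatial.transform import Rotation as Rn
def f(p): return 240/np.tan(np.radians(p["vertical_fov"])/2)
def cloud(p):
    d=p["depth"]; v,u=np.mgrid[:480,:640]; F=f(p)
    c=np.stack([(u-p["cx"])/F*d,(v-p["cy"])/F*d,d],-1)
    return (c-p["t"])@p["R"]   # R^T (c-t)
def save(p,n): cv2.imwrite(f"pics/{n}.png",p["img"][:,:,::-1])
def pix(p,X):
    c=p["R"]@np.array(X)+p["t"]; return c[:2]/c[2]*f(p)+[p["cx"],p["cy"]]
E
python3 - <<'E'
from h import *
o=manip.get_obs(); print({k:np.round(v,3) for k,v in o.items()})
t=camera("top"); s=camera("side"); 
img=np.vstack([t["img"],s["img"]]);img=cv2.resize(img,(450*640//480*1,1200*3//4*1)) if 0 else img
save(t,"top0"); save(s,"side0")
for n in ["case","shutter","shutter_grip","key_red","key_black","key_white","rack","white_box","gold_box","red_tin","white_tin","mug"]:
  for q,p in (("t",t),("s",s)):
    print(n,q,[(np.round(b["position"],3).tolist(),round(b["conf"],2)) for b in boxes_of(n,p)[:2]])
E
```

```text
{'clock': np.float64(0.0), 'joint_pos': array([ 1.131,  0.333, -0.065,  1.461,  0.022,  1.35 , -0.089]), 'joint_velocities': array([-0.003,  0.   ,  0.   ,  0.   ,  0.   , -0.   , -0.   ]), 'tau': array([ 2.0000e-03, -6.2544e+01,  5.0000e-02, -3.9161e+01,  1.6000e-02,
        1.0000e-02, -0.0000e+00]), 'position': array([ 0.253, -0.571,  0.252]), 'ee_rot': array([ 0.978,  0.207, -0.   , -0.001]), 'ft_force': array([ 0.113, -0.326, -0.327]), 'torque': array([-0.016, -0.022, -0.003]), 'grasp_force': np.float64(0.0), 'grip_width': np.float64(1.002)}
case t [([0.624, 0.093, 0.072], 0.7)]
case s [([0.605, 0.055, 0.073], 0.86)]
shutter t [([0.52, 0.11, 0.094], 0.55)]
shutter s [([0.513, 0.117, 0.091], 0.72)]
shutter_grip t [([0.522, 0.114, 0.095], 0.55)]
shutter_grip s [([0.516, 0.11, 0.097], 0.69), ([0.499, -0.336, 0.074], 0.63)]
key_red t [([0.506, -0.33, 0.078], 0.63)]
key_red s [([0.499, -0.339, 0.078], 0.75)]
key_black t []
key_black s []
key_white t [([0.495, -0.272, 0.087], 0.64), ([0.464, 0.41, 0.039], 0.22)]
key_white s [([0.494, -0.286, 0.077], 0.5), ([0.514, 0.116, 0.094], 0.2)]
rack t [([0.497, -0.268, 0.046], 0.62)]
rack s [([0.482, -0.275, 0.046], 0.56)]
white_box t [([0.655, -0.165, 0.06], 0.87)]
white_box s [([0.645, -0.176, 0.06], 0.73)]
gold_box t [([0.451, -0.071, 0.037], 0.76), ([0.52, 0.113, 0.097], 0.57)]
gold_box s [([0.441, -0.088, 0.044], 0.97), ([0.46, 0.368, 0.057], 0.54)]
red_tin t [([0.657, -0.326, 0.046], 0.8)]
red_tin s [([0.642, -0.341, 0.045], 0.71)]
white_tin t [([0.614, 0.393, 0.053], 0.56)]
white_tin s [([0.601, 0.379, 0.049], 0.95)]
mug t [([0.467, 0.406, 0.038], 0.58)]
mug s [([0.461, 0.369, 0.056], 0.59)]
```

View pics/top0.png

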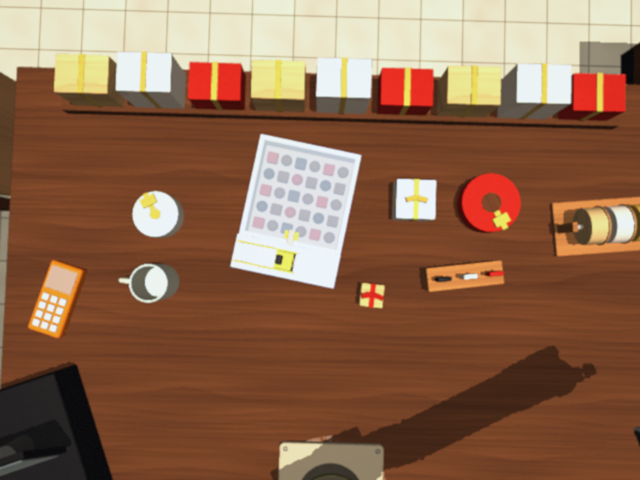

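View pics/side0.png

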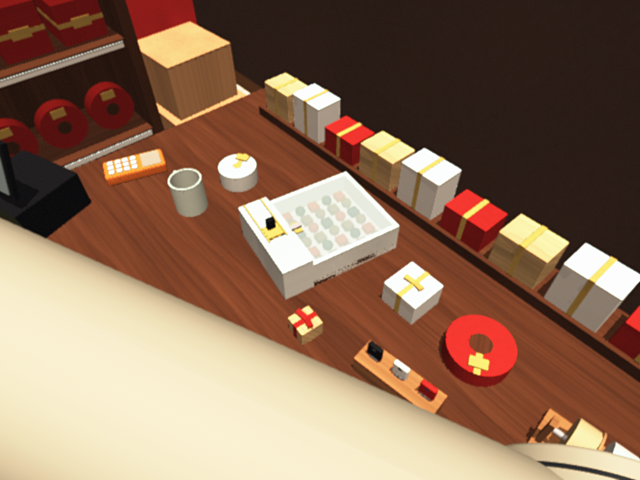

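Top view: the showcase is at around (295,215), with the rail and shutter at (279,259). The rack is at (465,277), with black at (443,279), white at (470,276) and red at (495,273). Side view agrees. I'll head for the shutter.

carry_out(deltas=[[0.4,-0.4,0,0,1],[0.8,-0.8,0,0,1],[1,-1,0,0,1],[1,-1,0,0,1]])

```text
clock: 1.8
position: [0.3311, -0.3703, 0.2538]
ee_rot: [0.978, 0.209, 0.0, 0.0]
ft_force: [-0.1, -0.9, 0.7]
grip_width: 0.998
grasp_force: 0.0
```

carry_out(deltas=[[0.4,-0.4,0,0,1],[0.8,-0.8,0,0,1],[1,-1,0,0,1],[1,-1,0,0,1]])

```text
clock: 2.3
position: [0.407, -0.1722, 0.2538]
ee_rot: [0.978, 0.209, 0.0, 0.0]
ft_force: [-0.1, -1.3, 0.7]
grip_width: 0.999
grasp_force: 0.0
```

carry_out(deltas=[[0.2,-0.3,0,-0.35,0],[0.4,-0.7,0,-0.7,0],[0.6,-1,0,-1,0],[0.6,-1,0,-1,0],[0.6,-1,0,-1,0]])

```text
clock: 2.92
position: [0.4275, -0.0026, 0.2534]
ee_rot: [0.892, 0.453, -0.0, 0.0]
ft_force: [-0.0, -0.1, 0.0]
grip_width: 0.498
grasp_force: 0.0
```

Run:
```python
from h import *
o=manip.get_obs(); print(o["clock"],o["position"],Rn.from_quat(o["ee_rot"]).as_matrix().round(3).tolist(),o["joint_pos"].round(2))
p=camera("wrist"); save(p,"w1")
t=camera("top")
# rail top by height
C=cloud(t); m=(abs(C[...,2]-0.09)<0.004)&(abs(C[...,0]-.53)<.15)&(abs(C[...,1]-.08)<.2)
pts=C[m][:,:2].astype(np.float32)*1000; print(len(pts),cv2.minAreaRect(pts))
for n in ["shutter_grip","shutter"]:
    print(n,[(np.round(b["position"],3).tolist(),round(b["conf"],2)) for b in boxes_of(n,p)[:2]])
```

```text
2.925 [ 0.42745774 -0.00255516  0.25335589] [[0.59, 0.807, 0.0], [0.807, -0.59, -0.0], [-0.0, 0.0, -1.0]] [ 0.55 -0.09 -0.61  1.92 -0.05  1.3  -0.67]
3161 ((535.889892578125, 108.58592224121094), (220.3549346923828, 100.09918975830078), 79.66090393066406)
shutter_grip [([0.518, 0.119, 0.09], 0.7)]
shutter [([0.515, 0.115, 0.091], 0.62)]
```

View pics/w1.png

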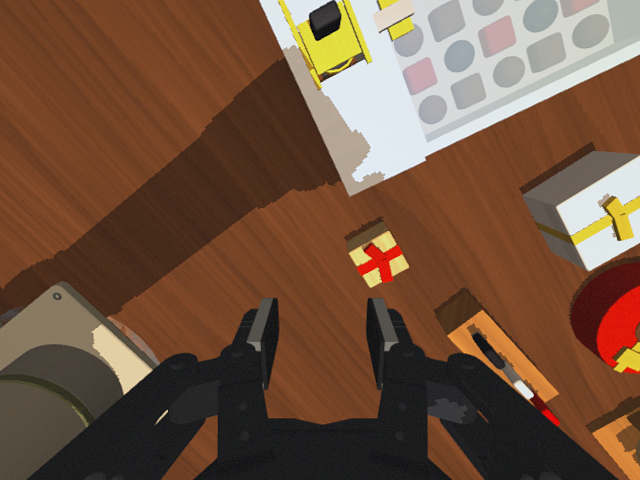

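The wrist view shows the shutter grip at about (325,20) and the keyhole end of the shutter near (345,70). The gold box, rack and rail corner are also visible.

```bash
cat >> h.py <<'E'
def grip(p):
    C=cloud(p); I=p["img"].astype(int); m=(C[...,2]>.115)&(C[...,2]<.128)&(I.sum(-1)<200)&(abs(C[...,0]-.52)<.08)&(abs(C[...,1]-.12)<.1)&(p["depth"]>0)
    q=(C[m][:,:2]*1000).astype(np.float32)
    return (len(q),cv2.minAreaRect(q),C[m].mean(0)) if len(q)>5 else None
def rail(p):
    C=cloud(p); m=(abs(C[...,2]-0.09)<0.003)&(abs(C[...,0]-.53)<.15)&(abs(C[...,1]-.08)<.2)&(p["img"].min(-1)>150)
    q=(C[m][:,:2]*1000).astype(np.float32); return len(q),cv2.minAreaRect(q)
E
python3 - <<'E'
from h import *
for n in ["wrist","top","side"]:
    p=camera(n); print(n,grip(p),rail(p))
    C=cloud(p);I=p["img"].astype(int)
    red=(I[...,0]>120)&(I[...,1]<60)&(I[...,2]<60)&(abs(C[...,0]-.5)<.08)&(abs(C[...,1]+.33)<.05)&(C[...,2]>.075)
    print("red",red.sum(),C[red].mean(0),cv2.minAreaRect((C[red][:,:2]*1000).astype(np.float32)))
    ra=(abs(C[...,2]-.045)<.004)&(abs(C[...,0]-.5)<.08)&(abs(C[...,1]+.28)<.11)
    q=(C[ra][:,:2]*1000).astype(np.float32); print("rack",len(q),cv2.minAreaRect(q))
E
```

```text
wrist (648, ((522.5426635742188, 120.09671020507812), (11.65727710723877, 19.394412994384766), 79.3402328491211), array([0.52230461, 0.11965563, 0.12144159])) (9875, ((521.6690673828125, 77.07412719726562), (158.59483337402344, 82.8476333618164), 79.52049255371094))
red 134 [ 0.50696476 -0.3333838   0.08698333] ((507.91741943359375, -335.5225524902344), (7.924571990966797, 29.17586326599121), 13.407421112060547)
rack 3106 ((499.1169738769531, -281.4311218261719), (50.08894348144531, 166.8131103515625), 7.74481725692749)
top (33, ((522.6289672851562, 121.75303649902344), (8.683465957641602, 13.61007308959961), 79.52538299560547), array([0.52262962, 0.12172857, 0.12009812])) (2511, ((526.828369140625, 110.00270080566406), (220.50978088378906, 81.16461181640625), 80.47917938232422))
red 53 [ 0.50708025 -0.33221977  0.08492374] ((506.7799987792969, -332.7655944824219), (8.480274200439453, 27.93886375427246), 1.6002315282821655)
rack 1397 ((499.5266418457031, -279.1455383300781), (50.137306213378906, 165.94285583496094), 7.829247951507568)
side (39, ((519.7141723632812, 117.7019271850586), (11.772314071655273, 18.464080810546875), 82.7486572265625), array([0.51923906, 0.11694949, 0.11962518])) (1498, ((521.9263916015625, 106.64180755615234), (220.18873596191406, 78.07897186279297), 79.25794982910156))
red 64 [ 0.50274214 -0.33794909  0.08407815] ((503.5952453613281, -337.7532958984375), (9.363397598266602, 28.205181121826172), 5.815565586090088)
rack 1839 ((496.5171203613281, -281.9835205078125), (53.03144073486328, 165.6453094482422), 7.869058609008789)
```

carry_out(deltas=[[0.3,0.05,0,-0.3,-1],[0.6,0.1,0,-0.6,-1],[0.82,0.13,0,-0.86,-1],[0.82,0.13,0.2,-0.86,-1],[0.82,0.13,0.5,-0.86,-1],[0.82,0.13,0.82,-0.86,-1],[0.82,0.13,0.82,-0.86,-1],[0.82,0.13,0.82,-0.86,-1]])

```text
clock: 4.28
position: [0.5167, 0.0859, 0.1321]
ee_rot: [0.768, 0.641, 0.001, 0.0]
ft_force: [0.0, 0.5, 0.9]
grip_width: -0.002
grasp_force: 0.0
```

Run:
```python
from h import *
p=camera("wrist"); save(p,"w2"); print(grip(p))
o=manip.get_obs(); print(o["clock"],o["position"],Rn.from_quat(o["ee_rot"]).as_matrix().round(3).tolist(),o["joint_pos"].round(2))
```

```text
(1771, ((523.0044555664062, 108.62908172607422), (36.882633209228516, 26.619768142700195), 79.52312469482422), array([0.52229559, 0.11503737, 0.12179332]))
4.325 [0.51699342 0.08593564 0.13248689] [[0.179, 0.984, 0.003], [0.984, -0.179, 0.0], [0.001, 0.003, -1.0]] [ 0.37  0.29 -0.71  1.84  0.22  1.08 -0.6 ]
```

View pics/w2.png

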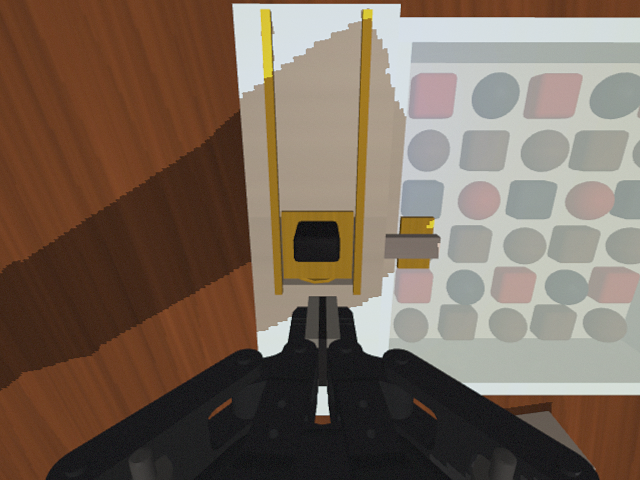

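The grip is at (317,241), straight ahead of the shut fingers at (322,310). Next I push it along tool x.

carry_out(deltas=[[0,0,0.04,0,-1],[0.08,0,0.04,0,-1],[0.16,0,0.04,0,-1],[0.24,0,0.04,0,-1],[0.32,0,0.04,0,-1],[0.4,0,0.04,0,-1],[0.48,0,0.04,0,-1],[0.48,0,0.04,0,-1],[0.48,0,0.04,0,-1]])

```text
clock: 5.45
position: [0.5285, 0.1565, 0.1241]
ee_rot: [0.768, 0.641, -0.0, -0.0]
ft_force: [-0.5, -0.8, 0.1]
grip_width: -0.002
grasp_force: 0.0
```

Run:
```python
from h import *
p=camera("top"); print(grip(p)); p=camera("side"); print(grip(p)); p=camera("wrist"); save(p,"w3")
C=cloud(p); I=p["img"].astype(int); m=(C[...,2]>.1185)&(C[...,2]<.124)&(I.sum(-1)<200)&(abs(C[...,0]-.53)<.03)&(C[...,1]>.15)&(C[...,1]<.2)
print(m.sum(),cv2.minAreaRect((C[m][:,:2]*1000).astype(np.float32)))
```

```text
None
(43, ((522.506103515625, 153.54898071289062), (20.08684730529785, 33.19719696044922), 35.92189407348633), array([0.52377827, 0.14998321, 0.12145707]))
1507 ((533.5150146484375, 170.800048828125), (20.43548583984375, 26.557880401611328), 79.08195495605469)
```

carry_out(deltas=[[0,0,-0.4,0,-1],[0,0,-0.8,0,-1],[-0.3,0,-0.87,0,-1],[-0.7,0.1,-0.87,0,0.5],[-1,0.1,-0.87,0,0.5],[-1,0.1,-0.87,0,0.5]])

```text
clock: 6.35
position: [0.5161, 0.0018, 0.2547]
ee_rot: [0.77, 0.638, -0.001, 0.001]
ft_force: [-0.0, 1.5, 0.3]
grip_width: 0.637
grasp_force: 0.0
```

carry_out(deltas=[[-0.4,0.1,0,0,0.5],[-0.8,0.2,0,0,0.5],[-1,0.2,0,0,0.5],[-1,0.2,0,0,0.5]])

```text
clock: 6.85
position: [0.5188, -0.1487, 0.2545]
ee_rot: [0.769, 0.639, -0.0, -0.0]
ft_force: [0.8, 1.1, -0.2]
grip_width: 0.75
grasp_force: 0.0
```

carry_out(deltas=[[-0.4,0.1,0,-0.2,0.5],[-0.8,0.2,0,-0.4,0.5],[-1,0.2,0,-0.61,0.5],[-1,0.2,0,-0.61,0.5],[-1,0.2,0,-0.61,0.5]])

```text
clock: 7.48
position: [0.5228, -0.2972, 0.255]
ee_rot: [0.656, 0.755, 0.001, -0.0]
ft_force: [-0.7, 0.2, -0.2]
grip_width: 0.747
grasp_force: 0.0
```

Run:
```python
from h import *
o=manip.get_obs(); R=Rn.from_quat(o["ee_rot"]).as_matrix(); print(o["clock"],o["position"],R.round(3).tolist(),o["joint_pos"].round(2))
d=np.array([.511,-.372,.17])-o["position"]; print("d",(R.T@d/.15).round(3))
p=camera("top"); print(grip(p))
```

```text
7.475 [ 0.52283746 -0.29720286  0.25496875] [[-0.14, 0.99, 0.001], [0.99, 0.14, 0.001], [0.001, 0.001, -1.0]] [ 0.84  0.32 -0.5   1.5   0.15  1.36  0.47]
d [-0.483 -0.149  0.566]
(28, ((531.9592895507812, 174.84080505371094), (7.964376449584961, 13.220925331115723), 78.33162689208984), array([0.53208292, 0.1746139 , 0.12058091]))
```

carry_out(deltas=[[-0.25,-0.08,0.2,0,0.5],[-0.48,-0.15,0.4,0,0.5],[-0.48,-0.15,0.57,0,0.5],[-0.48,-0.15,0.57,0,0.5]])

```text
clock: 8.02
position: [0.5094, -0.3719, 0.1677]
ee_rot: [0.656, 0.755, 0.0, -0.002]
ft_force: [-0.1, 0.3, -0.0]
grip_width: 0.752
grasp_force: 0.0
```

Run:
```python
from h import *
o=manip.get_obs(); R=Rn.from_quat(o["ee_rot"]).as_matrix(); print(o["position"],R.round(3).tolist())
p=camera("wrist"); save(p,"w4"); C=cloud(p);I=p["img"].astype(int)
red=(I[...,0]>110)&(I[...,1]<60)&(I[...,2]<60)&(abs(C[...,0]-.5)<.08)&(abs(C[...,1]+.33)<.05)&(C[...,2]>.082)
q=C[red]; r=cv2.minAreaRect((q[:,:2]*1000).astype(np.float32)); print(red.sum(),q.mean(0),r)
ra=(abs(C[...,2]-.045)<.004)&(abs(C[...,0]-.5)<.08)&(abs(C[...,1]+.28)<.11)
print("rack",cv2.minAreaRect((C[ra][:,:2]*1000).astype(np.float32)))
c=np.array([r[0][0]/1e3,r[0][1]/1e3,.070+.003]); print("target delta",(R.T@(c-o["position"])/.15).round(3))
```

```text
[ 0.50940708 -0.37189081  0.16769716] [[-0.14, 0.99, -0.002], [0.99, 0.14, 0.003], [0.003, -0.002, -1.0]]
733 [ 0.50575998 -0.33122934  0.10371606] ((504.39947509765625, -320.26702880859375), (8.9287109375, 60.925716400146484), 7.732630252838135)
rack ((500.1465759277344, -288.4031677246094), (50.21809387207031, 151.8163299560547), 7.703110218048096)
target delta [0.344 0.016 0.632]
```

View pics/w4.png

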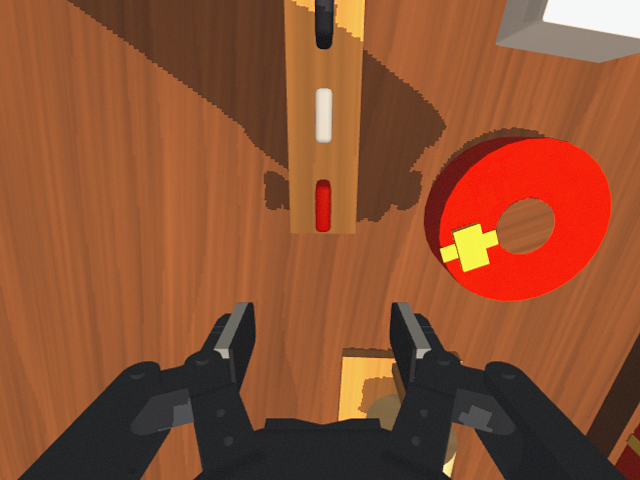

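The red key's head is at (323,205), white at (323,115) and black at (323,22). The key is centred between the fingers at (245,305) and (402,305).

Run:
```python
from h import *
o=manip.get_obs(); R=Rn.from_quat(o["ee_rot"]).as_matrix()
p=camera("wrist"); I=p["img"].astype(int); m=np.zeros((480,640),bool); m[160:250,290:350]=1
m&=(I[...,0]>110)&(I[...,1]<60)&(I[...,2]<60); v,u=np.nonzero(m)
q=[]
for a,b in zip(u,v):
    r=p["R"].T@np.array([(a-p["cx"])/f(p),(b-p["cy"])/f(p),1]); c=-p["R"].T@p["t"]; q.append(c+r*(.086-c[2])/r[2])
q=np.array(q); r=cv2.minAreaRect((q[:,:2]*1000).astype(np.float32)); print(r, p["depth"][m].min(),p["depth"][m].max(),np.median(cloud(p)[m],0))
c=np.array([r[0][0]/1e3,r[0][1]/1e3,.073]); print((R.T@(c-o["position"])/.15).round(3))
```

```text
((505.9748840332031, -334.3331604003906), (9.020710945129395, 32.666236877441406), 8.049954414367676) 0.0 0.25596073 [ 0.50601705 -0.33371128  0.08663822]
[0.253 0.007 0.644]
```

carry_out(deltas=[[0.12,0,0,0,0.5],[0.25,0.005,0,0,0.5],[0.25,0.005,0.2,0,0.5],[0.25,0.005,0.4,0,0.5],[0.25,0.005,0.5,0,0.5],[0.25,0.005,0.6,0,0.5],[0.25,0.005,0.6,0,0.5],[0.25,0.005,0.6,0,-1],[0.25,0.005,0.6,0,-1],[0.25,0.005,0.6,0,-1],[0.25,0.005,0.6,0,-1],[0.25,0.005,0.6,0,-1],[0.25,0.005,0.6,0,-1]], force=80)

```text
clock: 9.75
position: [0.5053, -0.337, 0.0799]
ee_rot: [0.656, 0.755, -0.0, 0.0]
ft_force: [-1.0, 0.1, 5.9]
grip_width: 0.102
grasp_force: 78.2
```

carry_out(deltas=[[0,0,-0.1,0,-1],[0,0,-0.25,0,-1],[0,0,-0.5,0,-1],[0,0,-0.8,0,-1],[0,0,-1,0,-1],[0,0,-1,0,-1]])

```text
clock: 10.5
position: [0.5062, -0.3372, 0.2328]
ee_rot: [0.656, 0.755, 0.0, 0.003]
ft_force: [-0.5, -0.3, -0.8]
grip_width: 0.105
grasp_force: 78.0
```

Run:
```python
from h import *
o=manip.get_obs(); R=Rn.from_quat(o["ee_rot"]).as_matrix(); print(o["position"],R.round(3).tolist(),o["joint_pos"].round(2),o["grip_width"])
p=camera("wrist"); s=camera("side"); t=camera("top")
save(dict(img=np.hstack([cv2.resize(p["img"],(400,300)),cv2.resize(s["img"][200:480,240:560],(400,300))])),"w5")
d=np.array([.5209,.1121,.22])-o["position"]; print((R.T@d/.15).round(3))
```

```text
[ 0.50618285 -0.33716547  0.23275208] [[-0.139, 0.99, 0.004], [0.99, 0.139, -0.003], [-0.003, 0.004, -1.0]] [ 0.89  0.34 -0.47  1.52  0.16  1.31  0.54] 0.10517311489627304
[2.953 0.513 0.077]
```

View pics/w5.png

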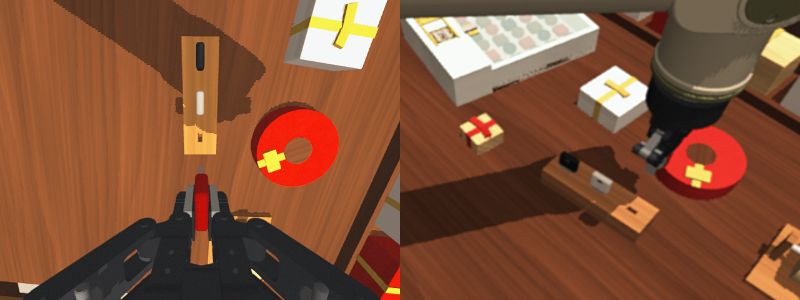

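Both views show the red key held, with the blade pointing down at (201,170). Black and white are still in the rack. I'm carrying it to the keyhole now.

carry_out(deltas=[[0.2,0.03,0,0,-1],[0.5,0.08,0,0,-1],[0.8,0.14,0,0,-1],[0.99,0.17,0,0,-1]])

```text
clock: 11.15
position: [0.5093, -0.1835, 0.2282]
ee_rot: [0.655, 0.755, -0.0, -0.001]
ft_force: [-0.6, 0.5, 0.4]
grip_width: 0.102
grasp_force: 78.0
```

carry_out(deltas=[[0.35,0.06,0,0,-1],[0.7,0.12,0,0,-1],[0.99,0.17,0,0,-1]])

```text
clock: 11.52
position: [0.5135, -0.0334, 0.2283]
ee_rot: [0.656, 0.755, -0.0, -0.001]
ft_force: [0.2, -0.5, 0.2]
grip_width: 0.106
grasp_force: 78.0
```

carry_out(deltas=[[0.35,0.06,0,0.15,-1],[0.65,0.12,0,0.35,-1],[0.8,0.17,0,0.5,-1],[0.9,0.17,0.1,0.615,-1],[0.9,0.17,0.17,0.615,-1],[0.9,0.17,0.2,0.615,-1],[0.9,0.17,0.2,0.615,-1]])

```text
clock: 12.4
position: [0.5208, 0.1006, 0.1989]
ee_rot: [0.769, 0.639, -0.0, -0.0]
ft_force: [-0.0, 1.2, -0.7]
grip_width: 0.104
grasp_force: 77.9
```

Run:
```python
from h import *
o=manip.get_obs(); R=Rn.from_quat(o["ee_rot"]).as_matrix(); print(o["clock"],o["position"],R.round(3).tolist(),o["joint_pos"].round(2),o["grip_width"])
p=camera("wrist"); save(p,"w6"); np.save("w6d.npy",p["depth"])
print(pix(p,[.5209,.1121,.09]))
print(rail(p))
for n in ["keyhole","key_red","shutter_grip"]:
    print(n,[(np.round(b["position"],4).tolist(),round(b["conf"],2)) for b in boxes_of(n,p)[:2]])
C=cloud(p)
print("head tip proj",pix(p,o["position"]+R@[0,0,.066]))
```

```text
12.4 [0.52082477 0.10057042 0.19894291] [[0.182, 0.983, -0.001], [0.983, -0.182, -0.0], [-0.0, -0.001, -1.0]] [ 0.37  0.24 -0.73  1.75  0.17  1.22 -0.59] 0.1044421217759257
[316.3790655  234.40453419]
(3731, ((523.4693603515625, 119.8714599609375), (196.37689208984375, 71.2777099609375), 79.56011199951172))
keyhole [([0.6273, 0.1225, 0.0721], 0.93)]
key_red [([0.5229, 0.1111, 0.2043], 0.6)]
shutter_grip [([0.5308, 0.1729, 0.0915], 0.89), ([0.6265, 0.1163, 0.074], 0.67)]
head tip proj [318.54910489 272.66561578]
```

View pics/w6.png

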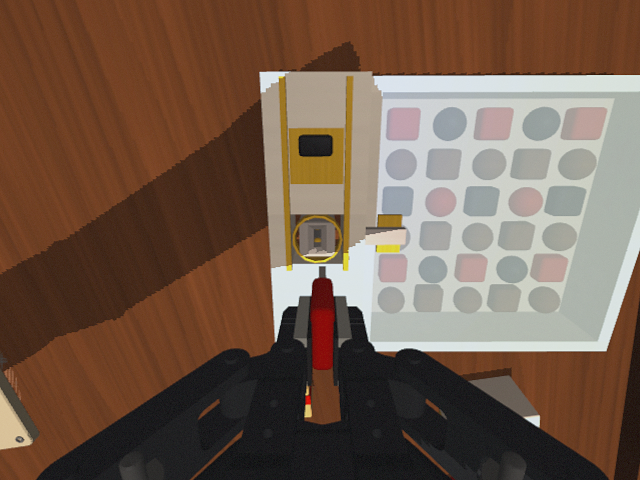

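The keyhole and its gold ring are at about (317,239), with the shutter and grip well clear at (316,145). The blade tip is at about (322,268). I'll zoom in.

Run:
```python
import cv2
i=cv2.imread("pics/w6.png")[205:305,280:360]; cv2.imwrite("pics/w6z.png",cv2.resize(i,(480,600),interpolation=cv2.INTER_NEAREST))
```

```text
(no output)
```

View pics/w6z.png

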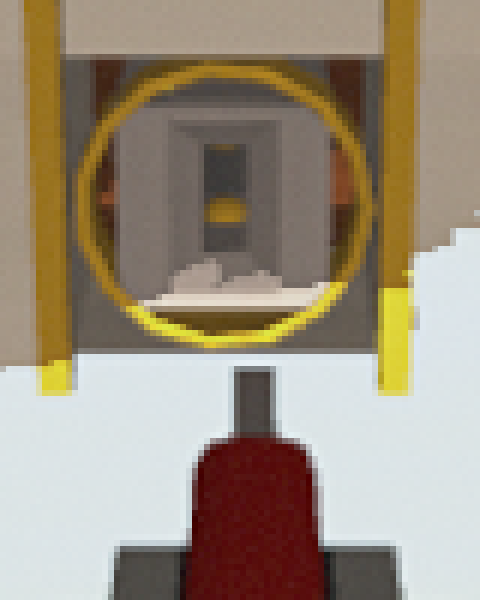

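The ring centre is at pixel (317.8,239.2), the slot centre at (317.5,237.8), and the blade's far tip edge at (322.3,266.3).

```bash
cat >> h.py <<'E'
def ray(p,u,v,z):
    c=-p["R"].T@p["t"]; r=p["R"].T@np.array([(u-p["cx"])/f(p),(v-p["cy"])/f(p),1]); return c+r*(z-c[2])/r[2]
E
python3 - <<'E'
from h import *
o=manip.get_obs(); R=Rn.from_quat(o["ee_rot"]).as_matrix(); P=o["position"]; p=camera("wrist")
print("cam in tool",R.T@(-p["R"].T@p["t"]-P),"axis",R.T@p["R"][2])
for n,u,v,z in [("ring",317.8,239.2,.09),("slot",317.5,237.8,.086),("guides mid",(280+222/6),237,.094),("tip edge",322.3,266.3,.136),("head far",322.5,277.8,.205)]:
    X=ray(p,u,v,z); print(n,X.round(4),"tool mm",(R.T@(X-P)*1000).round(1))
Cg=np.array([.5209,.1121,.09]); print("from grip, tool mm",R.T@(Cg-P)*1000)
E
```

```text
cam in tool [ 0.08332256  0.00220302 -0.12167457] axis [-3.27253382e-01  2.48022523e-04  9.44936592e-01]
ring [0.5217 0.1088 0.09  ] tool mm [  7.5  -0.9 109.7]
slot [0.5213 0.1086 0.086 ] tool mm [  7.3  -1.2 113.7]
guides mid [0.5217 0.1118 0.094 ] tool mm [ 10.5  -1.4 105.7]
tip edge [0.5244 0.106  0.136 ] tool mm [ 5.2  2.3 63.7]
head far [0.5288 0.1298 0.205 ] tool mm [29.5  2.4 -5.3]
from grip, tool mm [ 10.61657504  -2.26839991 109.72418452]
```

carry_out(deltas=[[0.055,-0.022,0,0,-1],[0.055,-0.022,0.1,0,-1],[0.055,-0.022,0.18,0,-1],[0.055,-0.022,0.22,0,-1],[0.055,-0.022,0.22,0,-1]])

```text
clock: 13.28
position: [0.5188, 0.1102, 0.1656]
ee_rot: [0.769, 0.64, -0.0, -0.0]
ft_force: [0.8, -0.1, -0.9]
grip_width: 0.099
grasp_force: 78.0
```

Run:
```python
from h import *
o=manip.get_obs(); R=Rn.from_quat(o["ee_rot"]).as_matrix(); P=o["position"]; p=camera("wrist"); print(P)
i=p["img"][200:300,270:370]; save(dict(img=cv2.resize(i,(600,600),interpolation=cv2.INTER_NEAREST)),"w7")
for z in (62.9,): print(pix(p,P+R@[6e-3,.0022,z/1e3]),pix(p,P+R@[-.6e-3,.0022,z/1e3]))
```

```text
[0.51881745 0.1101569  0.16561424]
[322.10007784 265.67406389] [322.10808268 275.66185933]
```

View pics/w7.png

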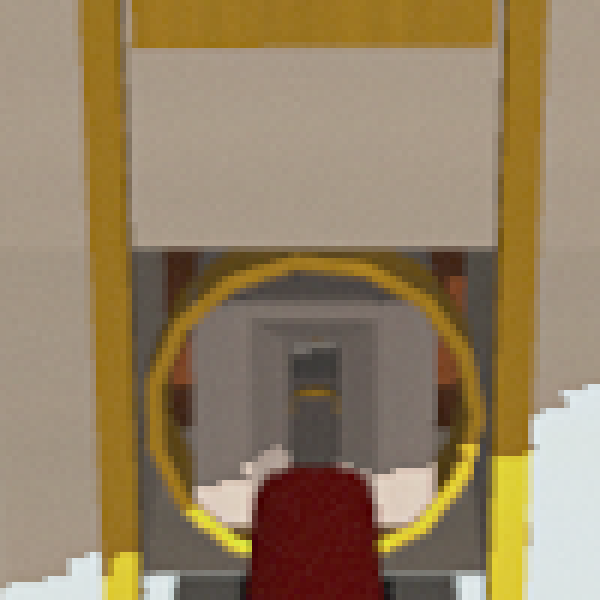

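The blade tip (row ≈265, column ≈322.5) is over the slot at columns 318–327, so it is centred sideways. I'll compute the offset along the slot.

Run:
```python
from h import *
o=manip.get_obs(); R=Rn.from_quat(o["ee_rot"]).as_matrix(); P=o["position"]; p=camera("wrist")
for n,u,v,z in [("ring c",322.7,268,.09),("chamfer edge(11)",322.5,253.3,.09),("slot edge(7)",322.6,257,.086),("ring top",322,242.5,.09),("tip edge(~6)",322.4,265.3,.1027),("shutter edge",322,207.8,.093)]:
    X=ray(p,u,v,z); print(n,(R.T@(X-P)*1000).round(1))
s=camera("side")
i=s["img"][190:270,220:320]; save(dict(img=cv2.resize(i,(750,600),interpolation=cv2.INTER_CUBIC)),"s7")
```

```text
ring c [-1.2  2.6 76.1]
chamfer edge(11) [ 9.   2.5 76.1]
slot edge(7) [ 4.9  2.6 80.1]
ring top [16.3  2.2 76.1]
tip edge(~6) [ 6.   2.4 63.4]
shutter edge [39.3  2.2 73.1]
```

carry_out(deltas=[[-0.014,0,0.02,0,-1],[-0.014,0,0.05,0,-1],[-0.014,0,0.08,0,-1],[-0.014,0,0.1,0,-1],[-0.014,0,0.12,0,-1],[-0.014,0,0.12,0,-1]])

```text
clock: 14.18
position: [0.5186, 0.1083, 0.1481]
ee_rot: [0.769, 0.64, -0.0, -0.0]
ft_force: [-0.3, 1.0, -0.3]
grip_width: 0.104
grasp_force: 78.0
```

carry_out(deltas=[[0,0,0.02,0,-1],[0,0,0.04,0,-1],[0,0,0.06,0,-1],[0,0,0.06,0,-1]])

```text
clock: 14.68
position: [0.5185, 0.1074, 0.1387]
ee_rot: [0.769, 0.639, -0.001, 0.0]
ft_force: [0.8, -4.7, -3.3]
grip_width: 0.103
grasp_force: 77.9
```

carry_out(deltas=[[-0.012,0,0.02,0,-1],[0.008,0,0.03,0,-1],[-0.015,0,0.04,0,-1],[0.008,0,0.05,0,-1],[-0.015,0,0.06,0,-1],[0.008,0,0.07,0,-1],[-0.015,0,0.07,0,-1],[0,0,0.07,0,-1]])

```text
clock: 15.68
position: [0.5185, 0.1081, 0.1286]
ee_rot: [0.769, 0.64, -0.0, -0.0]
ft_force: [0.5, -0.5, -0.2]
grip_width: 0.106
grasp_force: 78.1
```

carry_out(deltas=[[-0.01,0,0.01,0,-1],[0.01,0,0.02,0,-1],[-0.01,0,0.03,0,-1],[0.01,0,0.035,0,-1],[-0.01,0,0.04,0,-1],[0,0,0.04,0,-1],[0,0,0.04,0,-1]])

```text
clock: 16.55
position: [0.5192, 0.108, 0.1243]
ee_rot: [0.769, 0.64, 0.0, 0.001]
ft_force: [-5.6, -3.0, 17.1]
grip_width: 0.102
grasp_force: 80.9
```

carry_out(deltas=[[0,-0.002,-0.006,0.15,-1],[0,-0.002,-0.006,0.3,-1],[0,-0.002,-0.006,0.45,-1],[0,-0.002,-0.006,0.6,-1],[0,-0.002,-0.006,0.8,-1],[0,-0.002,-0.006,1,-1],[0,-0.002,-0.006,1,-1]], force=100)

```text
clock: 17.42
position: [0.518, 0.1083, 0.1245]
ee_rot: [0.908, 0.418, -0.0, 0.0]
ft_force: [-6.8, -0.9, 12.6]
grip_width: 0.099
grasp_force: 99.4
```

carry_out(deltas=[[-0.002,-0.003,0,0.2,-1],[-0.002,-0.003,0,0.4,-1],[-0.002,-0.003,0,0.6,-1],[-0.002,-0.003,0,0.8,-1],[-0.002,-0.003,0,1,-1],[-0.002,-0.003,0,1,-1]])

```text
clock: 18.18
position: [0.5173, 0.1095, 0.1245]
ee_rot: [0.986, 0.169, -0.0, -0.0]
ft_force: [-7.0, 1.9, 12.0]
grip_width: 0.097
grasp_force: 99.3
```

carry_out(deltas=[[0,0,0,0.2,-1],[0,0,0,0.4,-1],[0,0,0,0.6,-1],[0,0,0,0.8,-1],[0,0,0,1,-1],[0,0,0,1,-1]])

```text
clock: 18.92
position: [0.5173, 0.1102, 0.1245]
ee_rot: [0.996, -0.091, -0.0, -0.001]
ft_force: [-6.7, 4.5, 10.4]
grip_width: 0.098
grasp_force: 99.1
```

Run:
```python
from h import *
o=manip.get_obs(); R=Rn.from_quat(o["ee_rot"]).as_matrix(); print(o["clock"],o["position"],R.round(3).tolist(),o["joint_pos"].round(2),o["ft_force"],o["torque"])
p=camera("wrist"); s=camera("side"); 
save(dict(img=np.hstack([cv2.resize(p["img"],(400,300)),cv2.resize(s["img"][160:310,180:380],(400,300))])),"w8")
```

```text
18.925 [0.51730233 0.11019274 0.12450013] [[0.983, -0.182, -0.0], [-0.182, -0.983, 0.002], [-0.001, -0.001, -1.0]] [ 0.13  0.28 -0.49  1.84  0.15  1.06 -2.16] [-6.68885652  4.48988688 10.39952989] [1.06857872e+00 1.62172334e+00 1.02656219e-03]
```

View pics/w8.png

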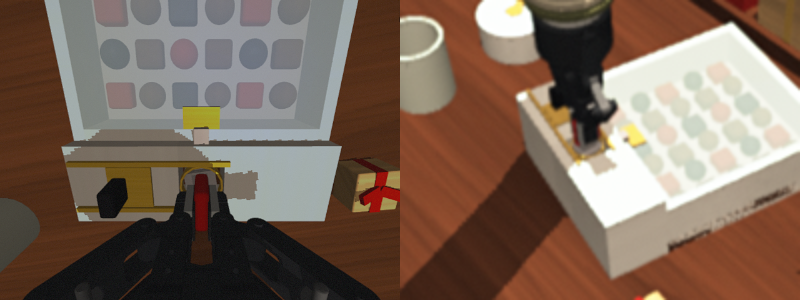

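The shutter is still open and the key has turned with the gripper. The bolt at (202,135) has pulled back from its keeper at (201,117). I'll add a few degrees of margin and check.

carry_out(deltas=[[-0.004,-0.002,0,0.1,-1],[-0.004,-0.002,0,0.2,-1],[-0.004,-0.002,0,0.2,-1],[-0.004,-0.002,0,0.2,-1],[-0.004,-0.002,0,0.2,-1]])

```text
clock: 19.65
position: [0.5172, 0.1105, 0.1245]
ee_rot: [0.99, -0.142, 0.0, -0.001]
ft_force: [-4.2, 4.5, 8.4]
grip_width: 0.096
grasp_force: 98.8
```

Run:
```python
from h import *
o=manip.get_obs(); R=Rn.from_quat(o["ee_rot"]).as_matrix(); print(o["clock"],o["position"],np.degrees(np.arctan2(R[1,0],R[0,0])),o["joint_pos"].round(2),o["ft_force"],o["torque"],o["grasp_force"])
p=camera("wrist"); i=p["img"][190:390,220:420]; save(dict(img=cv2.resize(i,(600,600),interpolation=cv2.INTER_CUBIC)),"w9")
g=grip(camera("top")); print(g)
```

```text
19.65 [0.51715732 0.11047152 0.12450315] -16.381168901289808 [ 0.12  0.27 -0.47  1.85  0.14  1.05 -2.26] [-4.20014774  4.53984165  8.38477582] [1.00178827 1.05265806 0.02361509] 98.82645964622498
None
```

View pics/w9.png

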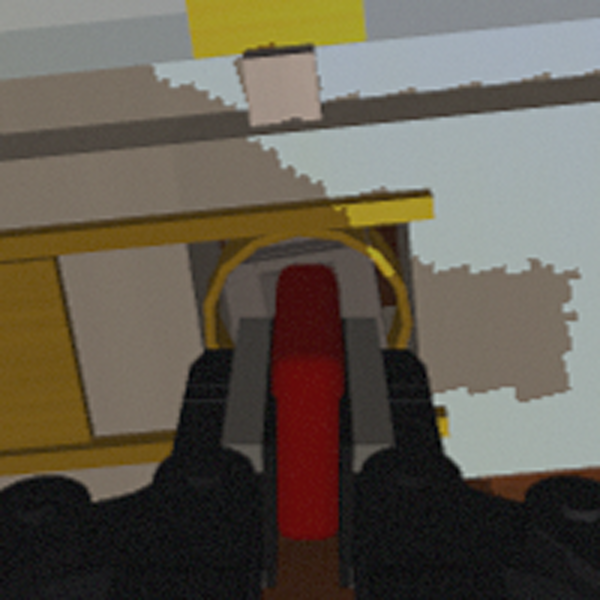

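The red head is still parallel to the pads. The slot has turned with it inside the ring, the shutter plate is clear on the left, and the bolt is off its keeper. I'm handing in.

```bash
python3 -c "
from workcell import ticket
print(ticket.hand_in())"
```

```text
the job is handed in; nothing more can be done
None
```

I handed the job in at about 19.7 s, well under the 61 s limit, but the hand-in returned no verdict: the shutter is open about 54 mm, and the red key is fully home, turned about 96° clockwise and held at 99 N (plug estimated at 1.5 rad, not measured).

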